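Heft the sample jars and seat each in its row of the rack

ROBOT

A 6-joint arm with a two-finger parallel gripper is mounted at the origin on a cart in front of the work surface, level with it; the furniture and walls round the work are solid. World frame = base frame: x ahead of the robot, y to its left, z up, the work surface at z = 0. Lengths are in mm, angles in rad, forces in N, time in s.
With the tool pointing down it reaches from about 300 to 775 mm from the base axis. Payload 14.6 kg.
Tool frame: the origin (TCP) lies between the finger pads; the fingertips stand 25 mm ahead of it and the grasp point (between the pads) lies 6 mm ahead of it; z points along the fingers, y is the line along which they close (so a half turn about z gives the same grasp; the last joint's range is limited). The gripper opens to 94 mm and grips with 3 to 60 N. Pads are 16 mm wide; open, the fingers measure 119 mm over their backs; the gripper's body (75 mm by 177 mm) begins 78 mm behind the grasp point.
Start: joints at [-1.311, 0.3, 1.521, -0, 1.321, -0.067], TCP at [176.551, -520.883, 230.446] pointing down, gripper open.
Joint ranges: [-3.03, 3.03], [-0.79, 2.21], [0.23, 2.52], [-1.04, 4.18], [0, 3.07], [-2.55, 2.55]. Speed limits (rad/s): [2.22, 2.22, 2.57, 3.14, 3.14, 3.14].

INTERFACE

Orientations are given as [roll, pitch, yaw] about the fixed x, y, z axes, in that order (R = Rz(yaw) Ry(pitch) Rx(roll)).
In Python, from cell import manip gives the robot as it stands. The module is installed in compiled form; this text tells all that it offers.
- The arm moves only by the tool step_arm, never from a script. Its argument "series" is one flat list of numbers, 5 for each row, row after row: the shift along the world's x, y, z in mm, then the turn about the world's z in rad, then the closure, from 0 (fully open) to 1 (shut). In form: [dx, dy, dz, spin, jaw, dx, dy, dz, spin, jaw, ...]. A call has 1 to 20 rows; each row shifts and turns the commanded pose from where the row before left it; what a row does not reach is not made up. A row lasts 1/8 s, in which the tool goes at most 62.5 mm and 10.7 degrees, less where a joint would pass 70% of its speed; a pose out of reach is approached as far as the arm can. A call is refused whole if a number of a shift passes 62.5 or a number of a turn 0.188, either way. A call with a gripper value outside its range is refused whole. The fingers move at their own pace and stop on an object; "squeeze" is the grip in N (left out, the last holds). Time passes only in rows, so rows that do not move let the fingers close. It gives the time, the measured TCP pose, the force, the opening and the grip force at its end, in the units of the state.
- manip.read_state(): the state, without advancing time (a new reading comes with each control period).
- manip.camera(name): name is "side" or "top" or "wrist"; returns (picture, depth): 384x512x3 uint8, blue, green, red; 384x512 float32, mm along the optical axis (not along the pixel's ray), 0 where there is no reading.
- manip.camera_info(name): a dict with "fovy" (degrees; the focal length in pixels is half the picture's height over the tangent of half this angle, whatever the lens; pixels are square), "cx", "cy" (the principal point, pixels), "eye" and "orientation" of the camera in the world. Camera axes: x right, y down, z forward; pixel columns grow to the right and rows downward; lengths in mm; the calibration is good to about 2 mm. A picture is of the moment at which its call begins: read the wrist's pose just before it. camera_info takes no time and is no camera call; for the wrist camera it gives the pose at the moment of the call.
- manip.sign_off(): hands the job in; it is judged then, once.
The state is a dict: "clock": time; "joints": joint angles; "qd": joint speeds; "effort": joint torques, N m; "eef_pos": TCP position; "eef_rot": TCP orientation; "wrist_force": force on the tool from outside, world axes, zero at the start; "moment": the same for the moment, N m; "finger_gap": finger opening in mm; "finger_force": force on a finger pad.
Only numpy, scipy, OpenCV 4.12 (cv2) and the standard library are available. Lean on these libraries where they do the work, as an engineer would, in place of code of your own. Each camera call takes 0.05 s, during which the arm holds its last target. There are 200 camera calls.

TASK

Two closed sample jars came back from weighing and nobody noted which are still full: pick each one up, judge its weight in the hand, and put it into the rack - a jar of more than 250 g into either well of the far row, a lighter one into either well of the near row. The rack's white well plate lies loose and may have shifted in its tray, so feel for the well with the jar and let it in gently, never forcing it (keep well below 40 N), until it stands upright on the mat at the bottom; then let go. Do not knock a jar over, and leave the wash bottle, beaker, calculator and vial where they are.

Things in the scene. Friction and masses are not known exactly. Their poses are not given: they have to be found in the camera images.
- jar_a: a closed white plastic sample jar with blue screw cap, upright on the table at the start: body 50 mm in diameter up to 48 mm, cap 48 mm above it, 62 mm high in all; origin at the centre of its underside, z up. Its contents cannot be seen: it weighs anything from 80 to 420 g, drawn afresh for each jar, so both may be heavy or both light.
- jar_b: looks exactly like jar_a: a closed white plastic sample jar with blue screw cap, upright on the table at the start: body 50 mm in diameter up to 48 mm, cap 48 mm above it, 62 mm high in all; origin at the centre of its underside, z up. Its contents cannot be seen: it weighs anything from 80 to 420 g, drawn afresh for each jar, so both may be heavy or both light.
- rack: the jar rack, fixed to the table: a stainless tray 176 mm (its x) by 220 mm (its y), walls 24 mm high, with a low bow handle at each y end standing out another 17 mm; origin at the centre of its underside, z up, x away from the robot (give or take its yaw). In it lie the mat and the white well plate (see far_row), whose place along y is not measured. All wells are empty at the start
- far_row (a point): fixed to the tray: where the middle of the far row would be, at the plate's top (36 mm above the table), if the white plate (164x184 mm, 18 mm thick) lay in mid tray. A row has two round through-wells, at plate y = +42 and -42 mm, 54 mm wide (2 mm clearance round a jar). Axes as the rack's
- near_row (a point): the same for the near row, 76 mm nearer. The plate cannot shift along the rack's x, but lies up to 13 mm either way along its y, both rows together. It is slippery, and keeps its place by friction: a jar pressed lightly on its top slides over it, a side push of more than about 12 N shifts it, up to 14 mm either side of the middle
- rack_mat: the flat black rubber mat on the floor of the rack, on which seated jars stand; origin at the centre of its underside, its top 8 mm above the table, so a fully seated jar has its underside 28 mm below the plate's top and its upper 34 mm showing
- wash_bottle: bystander: white wash bottle with blue cap and bent spout, 77x100x260 mm, origin at the centre of its underside; leave it
- beaker: bystander: clear plastic beaker, 66 mm in diameter, 81 mm high, origin at the centre of its underside; leave it
- calculator: bystander: flat pocket calculator, 115x70x13 mm, origin at the centre of its underside; leave it
- vial: bystander: amber vial with black cap, 28 mm in diameter, 68 mm high, origin at the centre of its underside; leave it
Mind the look-alikes: they are no part of the job. What is shaped like the jar_a but green is not meant.

How it is judged:
By the outcome, as a careful person would: the job done as asked, in the order asked, and still so for the second after the job is handed in, with the robot touching nothing.
It also fails if it takes over 61 s, if anything falls off the work surface, if the arm or the gripper's body presses on something with over 40 N, if the wrist force passes 120 N, or if a joint passes its speed limit or range.

## Working session

There is one attempt and no reset: what is moved stays moved. The work goes in short steps, Python scripts to look and compute and a tool call to move; the robot and the scene stay as the last step left them, time stands still between calls to the robot, and variables do not carry over. Pictures are saved under pics/ and viewed, at most 10 in all, crops included, and the job is handed in when it is done.

Besides the shell and the picture viewer there is one more tool, called after "Call:" by a JSON object that holds its "name" and its "arguments", one argument or row to a line. step_arm: Moves the arm, as the interface text tells. Its arguments: {"type":"object","properties":{"series":{"type":"array"},"squeeze":{"type":"number"}},"required":["series"]}

```bash
mkdir -p pics
cat > h.py <<'E'
import numpy as np, cv2
from cell import manip
from scipy.spatial.transform import Rotation as R
def grab(n):
    i=manip.camera_info(n); p,d=manip.camera(n); return p,d,i
def rot(i):
    o=np.array(i["orientation"],float)
    return o if o.shape==(3,3) else R.from_euler('xyz',o).as_matrix()
def cloud(d,i):
    h,w=d.shape; f=h/2/np.tan(np.radians(i["fovy"])/2)
    u,v=np.meshgrid(np.arange(w),np.arange(h))
    c=np.stack([(u-i["cx"])/f*d,(v-i["cy"])/f*d,d],-1)
    return c@rot(i).T+np.array(i["eye"])
def ray(u,v,i,z):
    f=384/2/np.tan(np.radians(i["fovy"])/2)
    r=rot(i)@np.array([(u-i["cx"])/f,(v-i["cy"])/f,1]); e=np.array(i["eye"])
    return e+r*(z-e[2])/r[2]
E
python3 - <<'E'
from h import *
s=manip.read_state(); print(s)
ims=[]
for n in("top","side"):
    p,d,i=grab(n); print(n,i); ims.append(p); np.savez(n,p=p,d=d)
    P=cloud(d,i)
    hsv=cv2.cvtColor(p,cv2.COLOR_BGR2HSV)
    for nm,lo,hi in(("blue",(95,90,40),(130,255,255)),("green",(40,70,40),(90,255,255))):
        m=cv2.inRange(hsv,lo,hi); k,l,st,c=cv2.connectedComponentsWithStats(m)
        for j in range(1,k):
            if st[j,4]>40: 
                q=P[(l==j)&(d>0)]; print(nm,c[j].round(),st[j],np.median(q,0).round() if len(q) else 0, np.percentile(q[:,2],95).round() if len(q) else 0)
cv2.imwrite("pics/top.png",ims[0]); cv2.imwrite("pics/side.png",ims[1])
E
```

```text
{'clock': 0.0, 'joints': array([-1.31060161e+00,  3.00496509e-01,  1.52156955e+00, -1.68052315e-05,
        1.32065057e+00, -6.65834762e-02]), 'qd': array([-0.00208588,  0.00085146,  0.0005182 ,  0.00175468, -0.00094126,
        0.00027899]), 'effort': array([ 1.70137955e-03, -5.31800365e+01, -3.52734625e+01,  7.08798040e-02,
        2.44703132e-02, -1.32747095e-04]), 'eef_pos': array([ 176.49228589, -520.68333906,  229.87723927]), 'eef_rot': array([-3.14047008e+00, -5.85416417e-05,  3.26782333e-01]), 'wrist_force': array([-0.4836054 , -1.03399374, -0.41527637]), 'moment': array([-0.01810876, -0.0295919 , -0.02422137]), 'finger_force': 0.0, 'finger_gap': 94.01602087267648}
top {'fovy': 42.467732238786866, 'cx': 261.2245550602895, 'cy': 184.98169185741412, 'eye': array([ 364.40368965, -105.35050952, 1322.97454403]), 'orientation': array([-2.98983448e+00, -8.81825495e-04, -1.56011081e+00])}
blue [132.  42.] [ 112   12   35   65 1497] [858. 195. 258.] 305.0
blue [467.  95.] [458  88  18  17 237] [ 804. -649.   62.] 66.0
blue [140. 133.] [132 125  17  24 243] [655. 178. 198.] 258.0
blue 
[... 320 characters left out ...]
466303, 'eye': array([487.003962  , 532.31661434, 621.50353497]), 'orientation': array([-2.29022265,  0.00590905, -3.05464455])}
blue [225.  19.] [218   4  15  30 223] [  799. -1233.   142.] 176.0
blue [201.  91.] [194  87  14   8  92] [ 799. -635.   61.] 280.0
blue [ 58. 187.] [   0  119  120  134 8175] [858. 135. 250.] 293.0
blue [308. 149.] [288 146  42   7 151] [ 417. -370.    9.] 13.0
blue [ 43. 174.] [ 39 170  10   8  53] [875. 118. 270.] 274.0
blue [171. 244.] [158 209  44  59 794] [656. 194. 196.] 256.0
blue [270. 242.] [259 232  22  20 352] [508.  54.  62.] 64.0
blue [279. 289.] [266 277  26  25 511] [485. 164.  62.] 64.0
green [306. 229.] [295 213  23  33 614] [433.   1.  51.] 63.0
```

View pics/top.png

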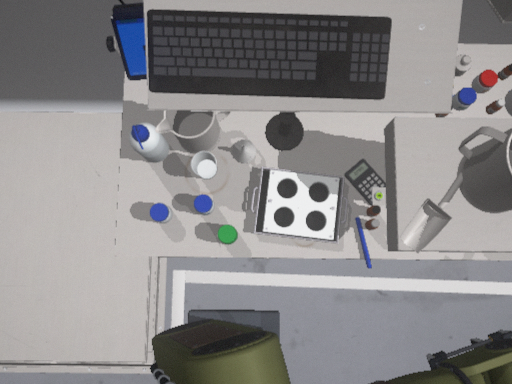

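View pics/side.png

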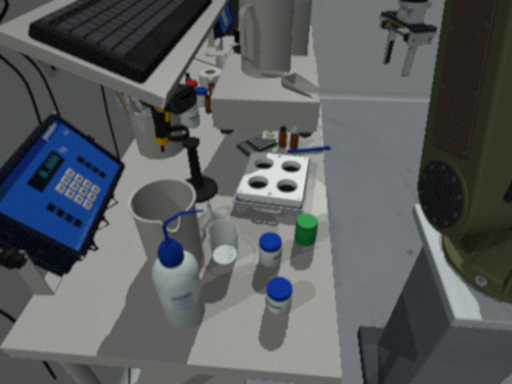

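Candidates: blue-capped white jars at top-view (202,203) and (159,212). Not meant: the green jar at (227,234), a distant blue-capped bottle at (467,95), and the wash bottle's blue cap at (140,133). The rack wells are at about (287,188), (319,192), (284,217) and (316,220).

Run:
```python
from h import *
i=manip.camera_info("top"); z=np.load("top.npz"); p,d=z["p"],z["d"]; P=cloud(d,i)
for u,v in((202,203),(159,212),(227,234)):print("top",ray(u+.0,v,i,62).round(1))
j=manip.camera_info("side")
for u,v in((270,242),(279,289)):print("side",ray(u,v,j,58).round(1))
g=cv2.cvtColor(p,cv2.COLOR_BGR2GRAY)
m=(g<70).astype(np.uint8)*255; m[:,:265]=0;m[:,345:]=0;m[:165]=0;m[245:]=0
k,l,st,c=cv2.connectedComponentsWithStats(m)
for q in range(1,k):
    if st[q,4]>60: print("well",c[q].round(1),st[q],ray(*c[q],i,36).round(1),ray(*c[q],i,8).round(1))
# white plate
hs=(P[...,2]>32)&(P[...,2]<42)&(g>170); hs[:,:240]=0;hs[:,360:]=0;hs[:160]=0;hs[250:]=0
r=cv2.minAreaRect(P[hs][:,:2].astype(np.float32)); print("plate",r, np.median(P[hs][:,2]))
# max height map
for n,(x0,x1,y0,y1) in dict(shelf=(600,900,-500,150)).items():
    s=(P[...,0]>x0)&(P[...,0]<x1)&(P[...,1]>y0)&(P[...,1]<y1)&(P[...,2]>150);print(n,P[s].min(0),P[s].max(0))
cv2.imwrite("pics/c1.png",cv2.resize(p[120:260,120:400],None,fx=2.8,fy=2.8,interpolation=cv2.INTER_CUBIC))
```

```text
top [508.8  47.1  62. ]
top [484.5 156.5  62. ]
top [430.2 -18.7  62. ]
side [508.2  51.   58. ]
side [484.6 162.4  58. ]
well [265.9 181.3] [265 170   4  30  72] [ 571.2 -116.7   36. ] [ 575.7 -117.     8. ]
well [286.8 188.1] [278 180  18  18 235] [ 553.6 -171.7   36. ] [ 557.8 -173.1    8. ]
well [318.2 191.8] [309 183  19  18 245] [ 544.8 -254.5   36. ] [ 548.7 -257.7    8. ]
well [285.5 213.7] [278 208  15  14  91] [ 486.1 -168.6   36. ] [ 488.7 -169.9    8. ]
well [317.9 219.7] [311 212  14  18 128] [ 471.4 -253.2   36. ] [ 473.7 -256.4    8. ]
plate ((514.4468994140625, -199.1390380859375), (205.2808837890625, 164.4764862060547), 83.5803451538086) 36.29112085139536
shelf [ 643.79433496 -495.10811647  150.170928  ] [836.83111199 148.29235215 627.01106805]
```

View pics/c1.png

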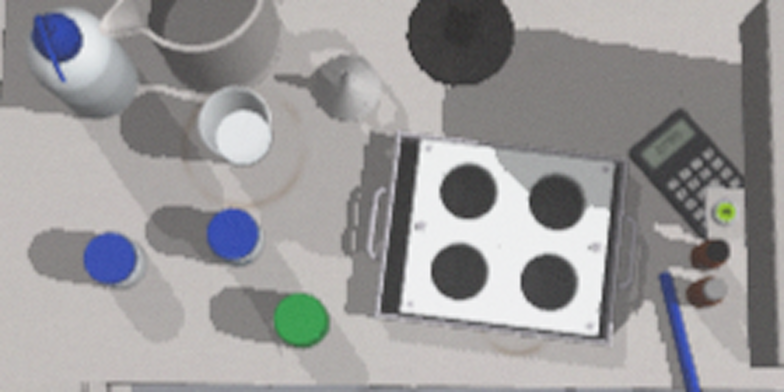

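The crop confirms two blue-capped white jars at crop (232,236) and (110,259), with the green one at (301,320) not meant. The plate has shifted toward -y: there is a dark gap at its left end. Next I move over the rack for a closer look.

Call:
{"name": "step_arm", "arguments": {
  "series": [40,39,0,-0.054,0.3,40,39,0,-0.054,0.3,40,39,0,-0.054,0.3,40,39,0,-0.054,0.3,40,39,0,-0.054,0.3,40,39,0,-0.054,0.3,40,39,0,-0.054,0.3,20,39,20,-0.054,0.3,0,0,0,0,0.3,0,0,0,0,0.3]
}}

```text
clock: 1.35
eef_pos: [476.1, -209.2, 249.9]
eef_rot: [-3.141, 0.001, -0.105]
wrist_force: [0.3, -0.7, -0.4]
finger_gap: 65.7
finger_force: 0.0
```

Run:
```python
from h import *
p,d,i=grab("wrist"); s=manip.read_state(); print(i,s["eef_pos"],s["eef_rot"],s["finger_gap"],s["wrist_force"],s["clock"])
cv2.imwrite("pics/w1.png",p); np.savez("w1",p=p,d=d)
g=cv2.cvtColor(p,cv2.COLOR_BGR2GRAY)
m=(g<70).astype(np.uint8)*255
cs,_=cv2.findContours(m,0,2)
for c in cs:
    if cv2.contourArea(c)>600:
        pts=np.array([ray(*q[0],i,36)[:2] for q in c],np.float32)
        (x,y),r=cv2.minEnclosingCircle(pts); print(c.reshape(-1,2).mean(0).round(),cv2.contourArea(c),"circ",x,y,r)
```

```text
{'fovy': 68.1274926835323, 'cx': 255.34776784481096, 'cy': 189.7832678894665, 'eye': array([ 543.01674623, -216.62209216,  405.96050215]), 'orientation': array([ 2.90166660e+00, -4.16538770e-04, -1.67511398e+00])} [ 475.93456759 -209.56731157  249.7769235 ] [-3.14137275e+00  1.07170323e-03 -1.05499071e-01] 65.69314693672133 [-0.55607241  0.08212691  0.70853728] 1.4
[257. 259.] 64409.0 circ 170.61203002929688 -178.2415771484375 412.7095947265625
[283. 173.] 1029.5 circ 470.5326843261719 -246.44981384277344 25.30982208251953
[221. 172.] 1021.0 circ 479.6895446777344 -165.52749633789062 25.36686897277832
[373. 200.] 683.0 circ 422.1064453125 -363.49346923828125 64.98966217041016
[ 48. 172.] 1295.0 circ 506.21429443359375 62.38703918457031 29.379966735839844
[403. 143.] 690.5 circ 496.5049133300781 -400.0458984375 27.515111923217773
[283. 117.] 1282.0 circ 544.0880737304688 -254.11000061035156 25.91840171813965
[222. 116.] 1242.5 circ 552.9833374023438 -173.55416870117188 25.768369674682617
[174. 148.] 1142.5 circ 520.8892822265625 -109.24189758300781 80.35002136230469
[392.  82.] 4019.0 circ 573.9603881835938 -377.1771545410156 60.094139099121094
[465.  44.] 2833.5 circ 612.435546875 -469.63616943359375 56.52893829345703
[201.  17.] 1700.0 circ 683.561767578125 -167.92660522460938 45.527740478515625
```

View pics/w1.png

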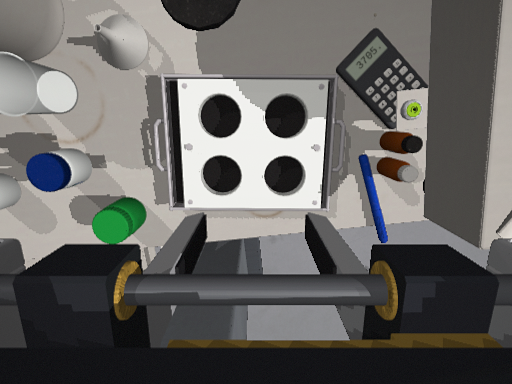

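The wrist view shows four wells at (221,116), (283,117), (221,172) and (283,173), consistent with the top view. Going to jar A next, and I'll take an empty-hand force baseline above it.

Call:
{"name": "step_arm", "arguments": {
  "series": [6.5,51.6,-18,0,0,6.5,51.6,-18,0,0,6.5,51.6,-18,0,0,6.5,51.6,-18,0,0,6.5,51.6,-18,0,0,0,0,0,0,0,0,0,0,0,0,0,0,0,0,0],
  "squeeze": 20
}}

```text
clock: 2.4
eef_pos: [509.2, 47.6, 160.8]
eef_rot: [-3.142, -0.001, -0.107]
wrist_force: [0.4, 0.1, 0.2]
finger_gap: 94.1
finger_force: 0.0
```

```bash
cat > wt.py <<'E'
from h import *
W=[];T=[]
for k in range(10):
    p,d,i=grab("wrist"); s=manip.read_state(); W.append(s["wrist_force"]);T.append(s["effort"])
W=np.array(W);print("F",W.mean(0).round(3),"sd",W.std(0).round(2),"tau",np.mean(T,0).round(3),np.std(T,0).round(3))
print(s["eef_pos"].round(1),s["eef_rot"].round(3),s["finger_gap"].round(2),s["finger_force"],s["clock"])
import sys
cv2.imwrite(f"pics/{sys.argv[1]}.png",p)
E
python3 wt.py w2
```

```text
F [0.284 0.139 0.02 ] sd [0.44 0.36 0.59] tau [-8.7000e-02 -4.9673e+01 -3.2653e+01  3.0000e-03 -7.5000e-02 -8.0000e-03] [0.108 0.083 0.021 0.001 0.    0.006]Traceback (most recent call last):
  File "wt.py", line 6, in <module>
    print(s["eef_pos"].round(1),s["eef_rot"].round(3),s["finger_gap"].round(2),s["finger_force"],s["clock"])
                                                      ^^^^^^^^^^^^^^^^^^^^^
AttributeError: 'float' object has no attribute 'round'
```

```bash
sed -i 's/s\["finger_gap"\].round(2)/s["finger_gap"]/' wt.py
python3 - <<'E'
from h import *
p,d,i=grab("wrist"); s=manip.read_state(); print(s["eef_pos"].round(1)); cv2.imwrite("pics/w2.png",p)
P=cloud(d,i); hsv=cv2.cvtColor(p,cv2.COLOR_BGR2HSV); m=cv2.inRange(hsv,(95,90,40),(130,255,255)); k,l,st,c=cv2.connectedComponentsWithStats(m)
for j in range(1,k):
    if st[j,4]>150:
        q=P[(l==j)&(abs(P[...,2]-62)<3)]
        if len(q)>50: print(c[j],st[j],len(q),cv2.minEnclosingCircle(q[:,:2].astype(np.float32)))
E
```

```text
[509.   49.1 160.4]
[257.90236686 195.09467456] [ 233  170   51   51 2028] 1898 ((508.122802734375, 46.277122497558594), 23.960756301879883)
[138.81471861 223.68138528] [ 120  206   47   44 1155] 1016 ((484.93212890625, 157.8717498779297), 23.976070404052734)
```

View pics/w2.png

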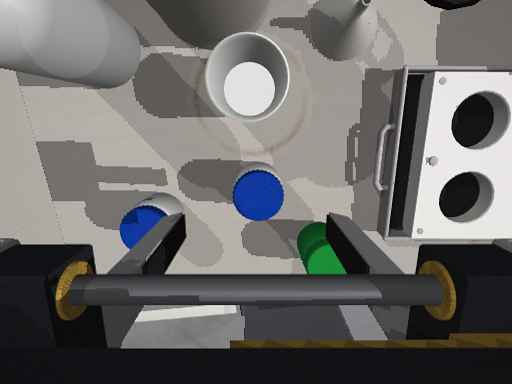

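Jar A's cap is at (258,195) and jar B's at (139,224), both with the right 24 mm radius and neither blocked. Descending to grip jar A.

Call:
{"name": "step_arm", "arguments": {
  "series": [-0.5,-1,-25,0,0,0,-1.5,-25,0,0,0,0,-25,0,0,0,0,-20,0,0,0,0,-8.5,0,0,0,0,0,0,0,0,0,0,0,0.4,0,0,0,0,1,0,0,0,0,1,0,0,0,0,1,0,0,0,0,1],
  "squeeze": 20
}}

```text
clock: 4.32
eef_pos: [508.6, 46.6, 57.0]
eef_rot: [3.142, -0.0, -0.105]
wrist_force: [-0.6, 0.2, 0.5]
finger_gap: 49.8
finger_force: 20.0
```

Call:
{"name": "step_arm", "arguments": {
  "series": [0,0,5,0,1,0,0,25,0,1,0,0,35,0,1,0,0,30,0,1,0,0,8,0,1,0,0,0,0,1,0,0,0,0,1,0,0,0,0,1]
}}

```text
clock: 5.32
eef_pos: [508.2, 46.6, 159.0]
eef_rot: [3.141, 0.002, -0.105]
wrist_force: [-0.1, 0.9, -0.6]
finger_gap: 49.6
finger_force: 20.0
```

```bash
python3 wt.py w3; python3 wt.py w3
```

```text
F [ 0.196  0.001 -0.811] sd [0.49 0.52 0.38] tau [-1.0000e-03 -4.9959e+01 -3.2886e+01  6.0000e-03 -7.8000e-02 -0.0000e+00] [0.001 0.033 0.036 0.    0.001 0.   ]
[508.5  46.6 159.9] [-3.142  0.    -0.105] 49.29577444051389 19.99989688396454 5.825
F [ 0.212  0.057 -0.86 ] sd [0.37 0.5  0.55] tau [-0.0000e+00 -5.0028e+01 -3.2945e+01  6.0000e-03 -7.6000e-02  0.0000e+00] [0.001 0.009 0.002 0.    0.    0.   ]
[508.6  46.6 160. ] [-3.142 -0.    -0.105] 49.257054365341666 19.99977082014084 6.325
```

Jar A is about 88 g, so it is light and goes to the near row. Carrying it to the near-right well.

Call:
{"name": "step_arm", "arguments": {
  "series": [-6.6,-49,0,0,1,-6.6,-49,0,0,1,-6.6,-49,0,0,1,-6.6,-49,0,0,1,-6.6,-49,-10,0,1,-6.6,-49,-20,0,1,0,0,-20,0,1,0,0,-7,0,1,0,0,0,0,1,0,0,0,0,1,0,0,0,0,1]
}}

```text
clock: 7.7
eef_pos: [469.3, -247.2, 103.7]
eef_rot: [3.141, -0.001, -0.105]
wrist_force: [-0.6, -0.4, -0.7]
finger_gap: 49.8
finger_force: 20.0
```

```bash
python3 wt.py w4
```

```text
F [-0.02   0.057 -0.818] sd [0.49 0.66 0.54] tau [ 4.1000e-02 -5.4433e+01 -3.0758e+01  4.1000e-02 -5.8000e-02  0.0000e+00] [0.017 0.027 0.021 0.    0.001 0.   ]
[ 468.9 -247.4  102.9] [-3.142  0.    -0.105] 49.52978616709898 19.999895989894867 8.2
```

View pics/w4.png

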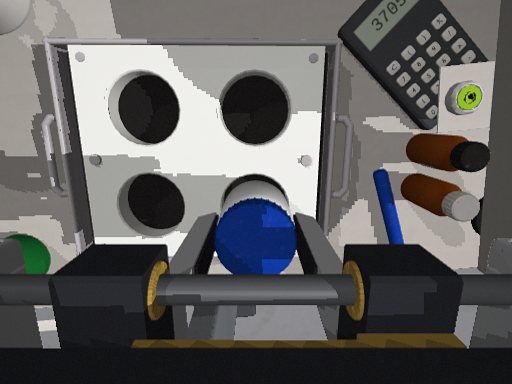

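The jar at (257,240) is over the near-right well; the others are at (145,108), (255,108) and (153,205). I refine the well positions from the holes in the plate's depth.

```bash
cat > wells.py <<'E'
from h import *
p,d,i=grab("wrist"); P=cloud(d,i)
m=((abs(P[...,2]-36.5)<3)&(d>0)).astype(np.uint8)*255
cs,h=cv2.findContours(m,cv2.RETR_CCOMP,cv2.CHAIN_APPROX_NONE)
for c,hh in zip(cs,h[0]):
    if hh[3]>=0 and cv2.contourArea(c)>900:
        q=c.reshape(-1,2); X=np.array([ray(*a,i,36)[:2] for a in q])
        A=np.c_[2*X,np.ones(len(X))]; s=np.linalg.lstsq(A,(X**2).sum(1),rcond=None)[0]
        print(q.mean(0).round(),"c",s[:2].round(1),"r",np.sqrt(s[2]+s[0]**2+s[1]**2).round(1))
E
python3 wells.py
```

```text
[152. 204.] c [ 478.1 -164.1] r 26.7
[255. 108.] c [ 544.  -255.3] r 26.9
[143. 108.] c [ 553.1 -172.4] r 26.6
```

Call:
{"name": "step_arm", "arguments": {
  "series": [0.3,0.3,-4,0,1,0,0,-4,0,1,0,0,-4,0,1,0,0,-2,0,1,0,0,-2,0,1,0,0,0,0,1]
}}

```text
clock: 9.0
eef_pos: [469.2, -247.1, 86.8]
eef_rot: [-3.142, 0.0, -0.105]
wrist_force: [0.7, -0.3, -0.3]
finger_gap: 49.5
finger_force: 20.0
```

Call:
{"name": "step_arm", "arguments": {
  "series": [0,0,-4,0,1,0,0,-4,0,1,0,0,-4,0,1,0,0,-4,0,1,0,0,-2,0,1,0,0,-2,0,1,0,0,-1,0,1,0,0,0,0,1]
}}

```text
clock: 10.0
eef_pos: [469.3, -247.1, 66.0]
eef_rot: [3.142, -0.0, -0.105]
wrist_force: [0.0, 0.4, -1.1]
finger_gap: 49.8
finger_force: 20.0
```

Call:
{"name": "step_arm", "arguments": {
  "series": [0,0,-1,0,1,0,0,-0.5,0,1,0,0,0,0,1]
}}

```text
clock: 10.38
eef_pos: [469.4, -247.1, 65.0]
eef_rot: [3.141, -0.0, -0.105]
wrist_force: [-2.2, 2.2, 6.3]
finger_gap: 49.4
finger_force: 20.0
```

It is on the mat (6 N upward). Releasing with a small opening, then rising.

Call:
{"name": "step_arm", "arguments": {
  "series": [0,0,0,0,0.4,0,0,0,0,0.3,0,0,0,0,0.3,0,0,10,0,0.3,0,0,25,0,0.3,0,0,30,0,0.3,0,0,35,0,0.3,0,0,0,0,0.3,0,0,0,0,0.3]
}}

```text
clock: 11.5
eef_pos: [469.1, -247.0, 164.2]
eef_rot: [-3.141, 0.0, -0.105]
wrist_force: [-0.3, -0.4, -0.2]
finger_gap: 66.1
finger_force: 0.0
```

```bash
python3 wells.py
python3 - <<'E'
from h import *
p,d,i=grab("wrist"); P=cloud(d,i);cv2.imwrite("pics/w5.png",p)
m=cv2.inRange(cv2.cvtColor(p,cv2.COLOR_BGR2HSV),(95,90,40),(130,255,255)); k,l,st,c=cv2.connectedComponentsWithStats(m)
for j in range(1,k):
    if st[j,4]>150:
        q=P[(l==j)&(d>0)]; t=q[q[:,2]>np.percentile(q[:,2],90)-4]
        print(c[j],np.percentile(q[:,2],90),cv2.minEnclosingCircle(t[:,:2].astype(np.float32)), np.polyfit(t[:,0],t[:,2],1)[0],np.polyfit(t[:,1],t[:,2],1)[0])
E
```

```text
[256. 191.] c [ 463.8 -246.9] r 30.0
[173. 187.] c [ 478. -164.] r 26.9
[256. 111.] c [ 544.  -255.4] r 27.1
[169. 111.] c [ 553.2 -172.3] r 26.9
[366.95858586 202.45757576] 15.121408943896302 ((439.56231689453125, -336.44500732421875), 77.72272491455078) 0.2120704507925319 1.746510951545874
[255.6480153  195.45337159] 72.63930429950625 ((469.11376953125, -247.35269165039062), 23.968273162841797) -0.004568913082975035 -0.0013911363877679706
```

Jar A is seated upright. On to jar B.

Call:
{"name": "step_arm", "arguments": {
  "series": [2,50.6,0,0,0.3,2,50.6,0,0,0.3,2,50.6,0,0,0.3,2,50.6,0,0,0,2,50.6,0,0,0,2,50.6,0,0,0,2,50.6,0,0,0,2,50.6,-4.5,0,0,0,0,0,0,0,0,0,0,0,0]
}}

```text
clock: 12.85
eef_pos: [485.0, 157.3, 159.3]
eef_rot: [3.141, 0.001, -0.105]
wrist_force: [0.1, 0.6, 0.4]
finger_gap: 93.8
finger_force: 0.0
```

```bash
python3 wt.py w6
python3 - <<'E'
from h import *
p,d,i=grab("wrist"); P=cloud(d,i)
m=cv2.inRange(cv2.cvtColor(p,cv2.COLOR_BGR2HSV),(95,90,40),(130,255,255)); k,l,st,c=cv2.connectedComponentsWithStats(m)
for j in range(1,k):
    if st[j,4]>150:
        q=P[(l==j)&(abs(P[...,2]-62)<3)]
        if len(q)>50:print(c[j],cv2.minEnclosingCircle(q[:,:2].astype(np.float32)))
E
```

```text
F [-0.141 -0.075  0.074] sd [0.6  0.72 0.53] tau [ 2.1400e-01 -4.9400e+01 -3.2577e+01 -6.0000e-03 -7.6000e-02 -6.0000e-03] [0.405 0.146 0.025 0.009 0.001 0.006]
[485.3 157.5 160. ] [-3.142 -0.    -0.106] 94.24890305828124 0.0 13.35
[254.1086529  195.38839725] ((484.4361572265625, 158.01025390625), 24.072614669799805)
```

Call:
{"name": "step_arm", "arguments": {
  "series": [-0.7,0.5,-25,0,0,0,0,-25,0,0,0,0,-25,0,0,0,0,-20,0,0,0,0,-8,0,0,0,0,0,0,0,0,0,0,0,0.4,0,0,0,0,1,0,0,0,0,1,0,0,0,0,1,0,0,5,0,1,0,0,25,0,1,0,0,35,0,1,0,0,30,0,1,0,0,8,0,1,0,0,0,0,1,0,0,0,0,1,0,0,0,0,1],
  "squeeze": 22
}}

```text
clock: 15.65
eef_pos: [484.2, 158.1, 159.0]
eef_rot: [3.141, 0.002, -0.105]
wrist_force: [-0.2, 0.0, -2.0]
finger_gap: 49.6
finger_force: 22.0
```

```bash
python3 wt.py w7; python3 wt.py w7
```

```text
F [ 2.000e-03 -1.300e-02 -2.024e+00] sd [0.49 0.56 0.67] tau [-1.0000e-03 -5.0459e+01 -3.3357e+01 -1.0000e-02 -7.9000e-02  0.0000e+00] [0.002 0.033 0.039 0.    0.001 0.   ]
[484.6 158.2 160. ] [-3.142 -0.    -0.105] 49.12269397325192 21.985080242156982 16.15
F [ 0.166  0.402 -1.888] sd [0.49 0.51 0.42] tau [-0.0000e+00 -5.0531e+01 -3.3419e+01 -1.0000e-02 -7.7000e-02  0.0000e+00] [0.001 0.009 0.002 0.    0.    0.   ]
[484.5 158.2 159.9] [-3.142  0.    -0.105] 49.495467504487635 21.985010504722595 16.65
```

```bash
python3 wt.py w7; python3 wt.py w7; python3 wt.py w7
```

```text
F [ 0.296  0.148 -1.838] sd [0.55 0.35 0.33] tau [-0.0000e+00 -5.0537e+01 -3.3420e+01 -1.0000e-02 -7.7000e-02  0.0000e+00] [0.001 0.001 0.    0.    0.    0.   ]
[484.6 158.2 160. ] [-3.142 -0.    -0.105] 49.665708211538195 21.98507934808731 17.15
F [ 0.227  0.083 -1.906] sd [0.49 0.35 0.38] tau [ 0.0000e+00 -5.0536e+01 -3.3420e+01 -1.0000e-02 -7.7000e-02  0.0000e+00] [0.001 0.001 0.001 0.    0.    0.   ]
[484.6 158.2 160. ] [-3.142 -0.    -0.105] 49.425147421469234 21.98512315750122 17.65
F [ 0.065  0.117 -2.049] sd [0.77 0.26 0.34] tau [ 0.0000e+00 -5.0536e+01 -3.3420e+01 -1.0000e-02 -7.7000e-02  0.0000e+00] [0.001 0.001 0.001 0.    0.    0.   ]
[484.6 158.2 159.9] [ 3.142  0.    -0.105] 49.1229199764587 21.985027492046356 18.15
```

Jar B averages 1.94 N, about 198 g, so it is also light. It goes to the near-left well at (478, -164).

Call:
{"name": "step_arm", "arguments": {
  "series": [-1.1,-53.7,0,0,1,-1.1,-53.7,0,0,1,-1.1,-53.7,0,0,1,-1.1,-53.7,0,0,1,-1.1,-53.7,-10,0,1,-1,-53.7,-20,0,1,0,0,-20,0,1,0,0,-7,0,1,0,0,0,0,1,0,0,0,0,1,0,0,0,0,1]
}}

```text
clock: 19.52
eef_pos: [478.4, -163.7, 103.6]
eef_rot: [3.141, -0.001, -0.104]
wrist_force: [-0.9, 0.1, -2.2]
finger_gap: 49.5
finger_force: 22.0
```

```bash
python3 wt.py w8; python3 wells.py
```

```text
F [-0.13   0.104 -1.93 ] sd [0.42 0.3  0.47] tau [ 4.6000e-02 -5.1830e+01 -3.0739e+01  3.3000e-02 -6.6000e-02  0.0000e+00] [0.019 0.027 0.022 0.    0.001 0.   ]
[ 478.  -164.   102.9] [-3.142  0.    -0.105] 49.36402629519737 21.984752118587494 20.025
[366. 109.] c [ 544.  -254.7] r 26.7
[254. 108.] c [ 553.2 -171.8] r 26.9
```

Aligned; lowering gently.

Call:
{"name": "step_arm", "arguments": {
  "series": [0,0,-4,0,1,0,0,-4,0,1,0,0,-4,0,1,0,0,-2,0,1,0,0,-2,0,1,0,0,0,0,1]
}}

```text
clock: 20.82
eef_pos: [478.0, -164.0, 86.9]
eef_rot: [-3.142, 0.0, -0.105]
wrist_force: [-0.2, -0.8, -2.5]
finger_gap: 49.2
finger_force: 22.0
```

Call:
{"name": "step_arm", "arguments": {
  "series": [0,0,-4,0,1,0,0,-4,0,1,0,0,-4,0,1,0,0,-4,0,1,0,0,-2,0,1,0,0,-2,0,1,0,0,-1,0,1,0,0,-0.5,0,1,0,0,-0.5,0,1,0,0,0,0,1]
}}

```text
clock: 22.08
eef_pos: [479.2, -163.8, 67.4]
eef_rot: [3.142, -0.003, -0.105]
wrist_force: [-7.4, 7.8, 27.6]
finger_gap: 49.3
finger_force: 22.0
```

Force of 27 N at 67.4 mm, 2 mm too early. Backing off and checking.

Call:
{"name": "step_arm", "arguments": {
  "series": [0,0,2,0,1,0,0,0,0,1,0,0,0,0,1]
}}

```text
clock: 22.45
eef_pos: [478.3, -164.0, 67.5]
eef_rot: [3.142, -0.001, -0.105]
wrist_force: [-2.8, 1.7, 8.9]
finger_gap: 49.4
finger_force: 22.0
```

```bash
python3 wt.py w9
```

```text
F [-3.     2.124  9.156] sd [0.44 0.36 0.47] tau [-5.3000e-01 -4.7979e+01 -2.6989e+01 -1.6400e-01 -9.8700e-01  2.0000e-02] [0.002 0.003 0.001 0.    0.    0.   ]
[ 478.3 -164.    67.5] [ 3.142e+00 -1.000e-03 -1.050e-01] 49.46538616992355 22.001543641090393 22.95
```

View pics/w9.png

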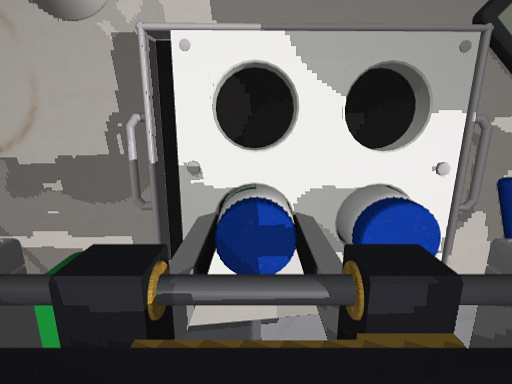

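Both caps show at (256,237) and (397,232). Comparing cap heights tells whether B is down.

```bash
cat > caps.py <<'E'
from h import *
p,d,i=grab("wrist"); P=cloud(d,i)
m=cv2.inRange(cv2.cvtColor(p,cv2.COLOR_BGR2HSV),(95,90,40),(130,255,255)); k,l,st,c=cv2.connectedComponentsWithStats(m)
for j in range(1,k):
    if st[j,4]>1000:
        q=P[cv2.erode((l==j).astype(np.uint8),np.ones((5,5)))>0]; t=q[abs(q[:,2]-np.median(q[:,2]))<3]
        A=np.c_[t[:,:2]-t[:,:2].mean(0),np.ones(len(t))]
        print(c[j].round(),t.mean(0).round(1),"tilt/top",np.linalg.lstsq(A,t[:,2],rcond=None)[0].round(4))
g=cv2.cvtColor(p,cv2.COLOR_BGR2GRAY); q=P[(g>200)&(abs(P[...,2]-36)<6)]; print("plate",np.median(q[:,2]))
E
python3 caps.py
```

```text
[255. 237.] [ 480.  -164.7   71.8] tilt/top [-6.40000e-03 -1.10000e-03  7.18299e+01]
[397. 225.] [ 478.5 -247.1   71.8] tilt/top [-1.06000e-02 -1.11000e-02  7.17941e+01]
plate 37.8646649803226
```

B's cap is exactly as high as A's, so it is seated; it had just slid 2 mm in the grip. Letting go and rising.

Call:
{"name": "step_arm", "arguments": {
  "series": [0,0,0.7,0,1,0,0,0,0,0.4,0,0,0,0,0.3,0,0,0,0,0.3,0,0,10,0,0.3,0,0,25,0,0.3,0,0,30,0,0.3,0,0,35,0,0.3,0,0,30,0,0.3,0,0,0,0,0.3]
}}

```text
clock: 24.25
eef_pos: [478.8, -164.3, 200.2]
eef_rot: [3.14, -0.004, -0.105]
wrist_force: [0.2, -0.1, -0.2]
finger_gap: 65.8
finger_force: 0.0
```

```bash
python3 caps.py; python3 wells.py; python3 -c "
from h import *
p,d,i=grab('wrist');cv2.imwrite('pics/w10.png',p)"
```

```text
[255. 189.] [ 478.3 -164.6   71.9] tilt/top [-2.40000e-03  2.10000e-03  7.18855e+01]
[334. 188.] [ 470.1 -245.9   71.9] tilt/top [-1.10000e-03 -2.50000e-03  7.18898e+01]
plate 37.851581965408286
[329. 184.] c [ 463.7 -252.3] r 31.0
[256. 182.] c [ 473.5 -163.6] r 29.7
[332. 113.] c [ 544.1 -255. ] r 27.0
[255. 112.] c [ 553.2 -171.9] r 27.1
```

View pics/w10.png

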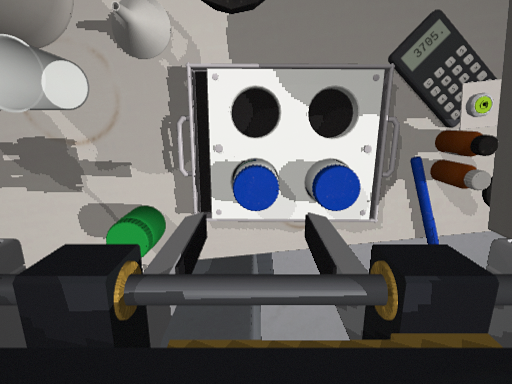

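Both jars stand upright in the near row, at (256,188) and (335,188). The gripper is clear and the bystanders have not moved.

```bash
python3 -c "
from cell import manip
print(manip.sign_off())"
```

```text
the job is handed in; nothing more can be done
None
```

Both jars were light (A about 88 g, B about 198 g), so each now stands upright on the mat in the near row; the peak force read was about 28 N, when B touched down, and the job is handed in.

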